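# Set out the stacked seasoning tins for the next batch

### The arm

A 6-joint arm with a two-finger parallel gripper is mounted at the origin on the work surface. World frame = base frame: x ahead of the robot, y to its left, z up, the work surface at z = 0. Lengths are in m, angles in rad, forces in N, time in s.
With the tool pointing down it reaches from about 0.35 to 0.875 m from the base axis. Payload 4.2 kg.
Tool frame: the origin (TCP) lies midway between the tips of the shut fingers; the grasp point (between the pads) lies 19 mm behind it; z points along the fingers, y is the line along which they close (so a half turn about z gives the same grasp; the last joint's range is limited). The gripper opens to 87 mm and grips with 3 to 60 N. Pads are 19 mm wide; open, the fingers measure 117 mm over their backs; the gripper's body (75 mm by 190 mm) begins 51 mm behind the grasp point.
Start: joints at [-0.874, 0.385, 0.008, 0, -1.194, -0.259], TCP at [0.265, -0.566, 0.223] pointing down, gripper open.
Joint ranges: [-3.14, 3.14], [-1.21, 2.06], [-1.07, 1.41], [-3.16, 2.05], [-2.99, -0.16], [-3.1, 3.1]. Speed limits (rad/s): [2.79, 2.79, 3.14, 3.14, 3.14, 3.14].

### API

Orientations are given as a 3x3 rotation matrix whose columns are the frame's x, y, z axes.
In Python, from station import robot gives the robot as it stands. The module is installed in compiled form; this text tells all that it offers.
- The arm moves only by the tool drive_tool, never from a script. Its argument "deltas" is a list of rows, each a list of 4 numbers: the shift along the tool's x, y, z in cm, then the turn about the tool's z in rad. In form: [[dx, dy, dz, turn], ...]. A call has 1 to 12 rows; each row is the pose to reach, as a shift and turn from the pose commanded when the call began, along the tool's axes at that moment; what a row does not reach only later rows make up. A row lasts 1/12 s, in which the tool goes at most 41.7 mm and 7.16 degrees, less where a joint would pass 70% of its speed; a pose out of reach is approached as far as the arm can. A call with a gripper value outside its range is refused whole. "grip" is the closure, from -1 (fully open) to 1 (shut), set as the call begins (left out, the last holds). The fingers move at their own pace and stop on an object; "force" is the grip in N (left out, the last holds). Time passes only in rows, so rows that repeat a pose let the fingers close. It gives the time, the measured TCP pose, the force, the opening and the grip force at its end, in the units of the state.
- robot.get_obs(): the state, without advancing time (a new reading comes with each control period).
- robot.grab_frame(name): name is "scene" or "top"; returns the picture (480x640x3 uint8, red, green, blue); there is no depth.
- robot.get_calibration(name): a dict with "fovy" (degrees; the focal length in pixels is half the picture's height over the tangent of half this angle, whatever the lens; pixels are square), "cx", "cy" (the principal point, pixels), "R" (3x3) and "t" (3): a world point X has camera coordinates R X + t. Camera axes: x right, y down, z forward; pixel columns grow to the right and rows downward; lengths in m; the calibration is good to about 2 mm. A picture is of the moment at which its call begins. get_calibration takes no time and is no camera call.
- robot.sign_off(): hands the job in; it is judged then, once.
The state is a dict: "clock": time; "joint_positions": joint angles; "joint_velocities": joint speeds; "joint_torque": joint torques, N m; "tcp_pos": TCP position; "orientation": TCP orientation; "force": force on the tool from outside, world axes, zero at the start; "ft_torque": the same for the moment, N m; "finger_gap": opening from 0.0 (shut) to 1.0 (fully open); "gripper_force": force on a finger pad.
Only numpy, scipy, OpenCV 4.12 (cv2) and the standard library are available. Lean on these libraries where they do the work, as an engineer would, in place of code of your own. Each camera call takes 0.05 s, during which the arm holds its last target. There are 200 camera calls.

### The job

Take the stack of four lidded seasoning containers apart and set them out for the next batch: the small round pot in the middle of the scale's platter, the oblong tin in the middle of the small white chopping board, the big round tub in the middle of the round pale dish, and the square tin in the middle of the grey tray. Set each one down gently, standing upright and let go, without tipping any over, and leave the measuring cup and the shaker where they stand.

Things in the scene. Friction and masses are not known exactly. Their poses are not given: they have to be found in the camera images.
- small_pot_mid (a point): Small white plastic pot with lid, upright cylinder 26 mm across, 50 mm tall, about 50 g; at the start the top of the stack, standing on the oblong tin. Point at its centre, half-way up (25 mm above its underside); z up.
- oblong_tin_mid (a point): Oblong dark steel tin with lid, 46 mm (its x) by 30 mm (its y), 50 mm tall, about 100 g; third from the bottom of the stack, standing on the round tub, turned any way. Point at its centre, half-way up; x along its long side, z up.
- round_tub_mid (a point): Round white plastic tub with lid, upright cylinder 58 mm across, 50 mm tall, about 180 g; second from the bottom of the stack, standing on the square tin. Point at its centre, half-way up; z up.
- square_tin_mid (a point): Square dark steel tin with lid, 66 by 66 mm, 50 mm tall, about 300 g; the bottom of the stack, standing on the table. Point at its centre, half-way up; x and y square to its sides, z up. Nothing holds the stacked containers together, and the whole stack is 200 mm tall. All four have flat tops and straight sides.
- scale_top (a point): Kitchen scale: white housing 150 by 120 mm, 32 mm high, with a dark display strip at its -x end and a steel platter 100 mm (x) by 108 mm (y) that does not give. Point at the centre of the platter's flat top, 40 mm above the table; z up. It is fixed to the table for the run; which spot of the table it takes varies.
- board_top (a point): Small white plastic chopping board, 130 mm (x) by 100 mm (y), 12 mm thick. Point at the centre of its top, 12 mm above the table; z up. (The larger white board with carrots at the table's side is not meant.) It is fixed to the table for the run; which spot of the table it takes varies.
- dish_top (a point): Round flat pale dish with a dark border, 124 mm across, no raised rim (the 8 mm wide border lies 1 mm lower). Point at the centre of its top, 7 mm above the table; z up. It is fixed to the table for the run; which spot of the table it takes varies.
- tray_top (a point): Grey plastic tray, 130 mm (x) by 105 mm (y), flat floor with an edge 6 mm wide standing 3 mm above the floor. Point at the centre of its floor, 5 mm above the table; z up. It is fixed to the table for the run; which spot of the table it takes varies.
- cup_mid (a point): Round open metal measuring cup, 66 mm across, 50 mm tall, standing loose among the places; to be left alone. Point at its centre, 25 mm above the table.
- shaker_mid (a point): Metal shaker with a domed top, 40 mm across, 64 mm tall, standing loose in front of the robot; to be left alone. Point at its centre, 32 mm above the table.
Mind the look-alikes: they are no part of the job. Of the things shaped like the part that bears small_pot_mid, the white one is meant. Of the things shaped like the part that bears scale_top, the white one is meant.

How it is judged:
By the outcome, as a careful person would: the job done as asked, in the order asked, and still so for the second after the job is handed in, with the robot touching nothing.
It also fails if it takes over 134 s, if anything falls off the work surface, if the arm or the gripper's body presses on something with over 40 N, if the wrist force passes 120 N, or if a joint passes its speed limit or range.

## Working session

There is one attempt and no reset: what is moved stays moved. The work goes in short steps, Python scripts to look and compute and a tool call to move; the robot and the scene stay as the last step left them, time stands still between calls to the robot, and variables do not carry over. Pictures are saved under pics/ and viewed, at most 14 in all, crops included, and the job is handed in when it is done.

Besides the shell and the picture viewer there is one more tool, called after "Request:" by a JSON object that holds its "api" and its "payload". drive_tool: Moves the arm, as the interface text tells. Its arguments: {"type":"object","properties":{"deltas":{"type":"array","items":{"type":"array","items":{"type":"number"}}},"grip":{"type":"number"},"force":{"type":"number"}},"required":["deltas"]}

```bash
mkdir -p pics
python3 - <<'E'
from station import robot
import cv2,numpy as np
np.set_printoptions(precision=4,suppress=True)
for n in("scene","top"):
    cv2.imwrite(f"pics/{n}0.png",robot.grab_frame(n)[:,:,::-1]); c=robot.get_calibration(n); print(n,c, "cam",-np.array(c["R"]).T@np.array(c["t"]))
o=robot.get_obs(); print(o)
E
```

```text
scene {'fovy': 47.712053386469016, 'cx': 319.07396621484145, 'cy': 228.77982848933325, 'R': array([[ 0.7925,  0.6097, -0.0118],
       [ 0.4215, -0.5616, -0.712 ],
       [-0.4407,  0.5593, -0.7021]]), 't': array([-0.3757, -0.1381,  1.6093])} cam [ 1.0652 -0.7485  1.0271]
top {'fovy': 53.15109880791672, 'cx': 317.8046048231701, 'cy': 227.13628076256612, 'R': array([[ 0.0294, -0.9995,  0.012 ],
       [-0.9952, -0.0304, -0.0934],
       [ 0.0937, -0.0092, -0.9956]]), 't': array([-0.0508,  0.5037,  1.1223])} cam [ 0.3976 -0.0251  1.165 ]
{'clock': 0.1, 'joint_positions': array([-0.8744,  0.3854,  0.0068, -0.0004, -1.194 , -0.2585]), 'joint_velocities': array([ 0.0014, -0.0007,  0.0026,  0.0014, -0.0004, -0.0004]), 'joint_torque': array([ -0.0003, -39.169 ,  18.7934,   4.2318,   0.0134,  -0.0001]), 'tcp_pos': array([ 0.2647, -0.5656,  0.2216]), 'orientation': array([[-0.9057, -0.4238, -0.0009],
       [-0.4238,  0.9057,  0.0017],
       [ 0.0001,  0.002 , -1.    ]]), 'force': array([ 0.2843, -0.3999,  0.8072]), 'ft_torque': array([-0.0361,  0.0057,  0.0661]), 'gripper_force': 0.0, 'finger_gap': 0.99827657603259}
```

View pics/scene0.png

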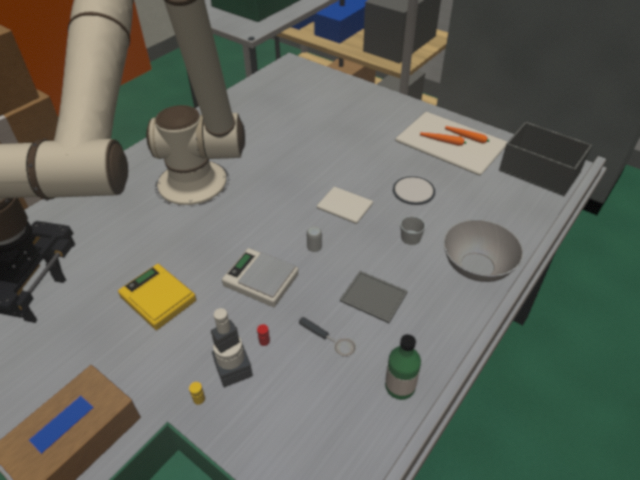

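View pics/top0.png

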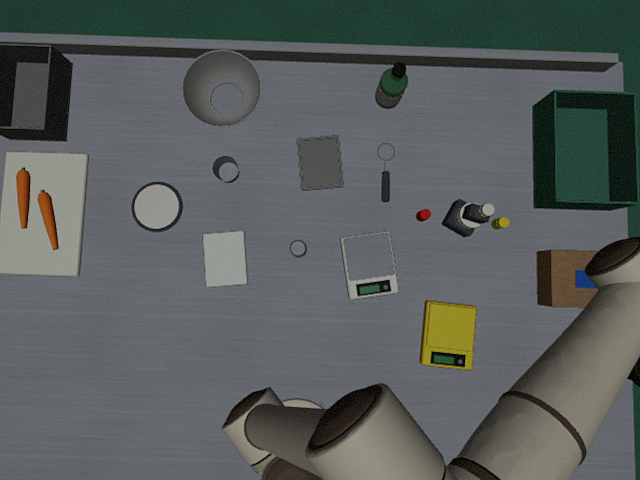

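```bash
cat > h.py <<'E'
from station import robot
import cv2,numpy as np
np.set_printoptions(precision=4,suppress=True)
C={n:robot.get_calibration(n) for n in("scene","top")}
def ray(n,uv):
    c=C[n];f=240/np.tan(np.radians(c["fovy"]/2));R=np.array(c["R"])
    d=R.T@np.array([(uv[0]-c["cx"])/f,(uv[1]-c["cy"])/f,1]);return -R.T@np.array(c["t"]),d
def onz(n,uv,z):
    o,d=ray(n,uv);return (o+d*(z-o[2])/d[2])
def proj(n,X):
    c=C[n];f=240/np.tan(np.radians(c["fovy"]/2));p=np.array(c["R"])@X+np.array(c["t"]);return p[:2]/p[2]*f+[c["cx"],c["cy"]]
def rows(P,yaw=None,z=None):
    """delta in tool axes (cm) to world P; yaw = angle of tool y axis wanted (mod pi)"""
    o=robot.get_obs();R=o["orientation"];d=R.T@(np.array(P)-o["tcp_pos"])*100
    t=0
    if yaw is not None:
        cur=np.arctan2(R[1,1],R[0,1]);t=-((yaw-cur+np.pi/2)%np.pi-np.pi/2)
    return d,t
def blobs(img,x0,y0,x1,y1,mask,amin=30):
    k,l,s,c=cv2.connectedComponentsWithStats(mask[y0:y1,x0:x1].astype(np.uint8))
    return [(s[i],c[i]+[x0,y0],(l==i)) for i in range(1,k) if s[i][4]>amin]
E
python3 - <<'E'
from h import *
T=cv2.imread("pics/top0.png");S=cv2.imread("pics/scene0.png")
z=cv2.resize
a=z(T[180:260,420:520],(800,640))[:600];cv2.imwrite("pics/c_top.png",z(T[190:250,435:515],(800,600),interpolation=cv2.INTER_CUBIC))
cv2.imwrite("pics/c_scene.png",z(S[300:405,180:320],(800,600),interpolation=cv2.INTER_CUBIC))
g=cv2.cvtColor(T,cv2.COLOR_BGR2GRAY)
print("bg",g[120,280],"tray",g[165,320],"board",g[260,225],"dish",g[207,157],"platter",g[255,370],"house",g[282,347], "dishborder",g[207,133:139])
def rect(n,x0,y0,x1,y1,m,h):
    b=max(blobs(None,x0,y0,x1,y1,m),key=lambda q:q[0][4])
    cs,_=cv2.findContours(b[2].astype(np.uint8),0,1);c=max(cs,key=cv2.contourArea).reshape(-1,2)+[x0,y0]
    P=np.array([onz("top",p,h)[:2] for p in c]).astype(np.float32)
    r=cv2.minAreaRect(P*1000);print(n,"minrect",r,"pixmean",b[1],"onz",onz("top",b[1],h))
rect("board",190,220,260,300,g>165,.012)
rect("dish",125,175,190,240,g>165,.007)
rect("dishall",125,175,190,240,(g>165)|(g<70),.007)
rect("tray",285,125,355,200,g<105,.008)
rect("scaleAll",330,225,410,310,(g>150)|(g<70),.032)
E
```

```text
bg 101 tray 83 board 153 dish 147 platter 104 house 119 dishborder [ 25 112 148 151 148 147]Traceback (most recent call last):
  File "<stdin>", line 13, in <module>
  File "<stdin>", line 9, in rect
ValueError: max() iterable argument is empty
```

View pics/c_top.png

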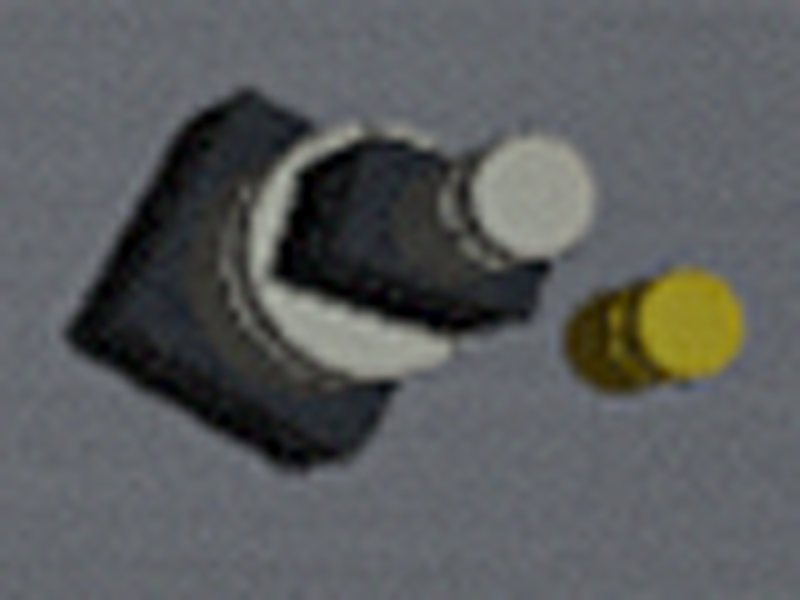

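View pics/c_scene.png

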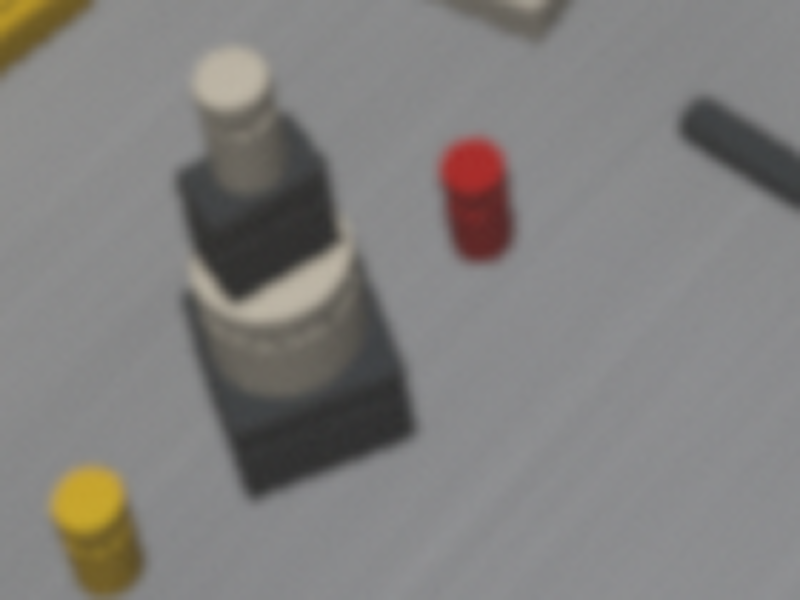

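Pot candidates are white (top 488,209 / scene 220,313), yellow (top 503,223 / scene 196,388) and red (top 424,214 / scene 263,332). The white one, on top of the stack, is meant, and the crops confirm it. Of the scales, the white one (top 370,265) is meant rather than the yellow one (450,335).

```bash
cat > m.py <<'E'
from h import *
T=cv2.imread("pics/top0.png");g=cv2.GaussianBlur(cv2.cvtColor(T,cv2.COLOR_BGR2GRAY),(3,3),0)
def rect(n,x0,y0,x1,y1,m,h):
    b=max(blobs(None,x0,y0,x1,y1,m),key=lambda q:q[0][4])
    cs,_=cv2.findContours(b[2].astype(np.uint8),0,1);c=cv2.convexHull(max(cs,key=cv2.contourArea)).reshape(-1,2)+[x0,y0]
    P=np.array([onz("top",p,h)[:2] for p in c]).astype(np.float32)
    r=cv2.minAreaRect(P*1000);print(n,np.array(r[0]),np.array(r[1]),r[2],"mean",onz("top",b[1],h)*1000)
rect("board",190,220,260,300,g>125,.012)
rect("dish",125,175,190,240,g>125,.007)
rect("dishall",125,175,190,240,(g>122)|(g<80),.007)
rect("tray",285,125,355,200,g<92,.008)
rect("scaleAll",330,225,410,310,(g>108)|(g<70),.032)
rect("platter",342,232,396,281,(g<112)&(g>92),.04)
t=lambda x,y:(435+(x+.5)/10-.5,190+(y+.5)/10-.5)
s=lambda x,y:(180+(x+.5)/5.714-.5,300+(y+.5)/5.714-.5)
a=ray("top",t(532,198));b=ray("scene",s(232,78))
M=np.array([a[1],-b[1]]).T;k=np.linalg.lstsq(M,b[0]-a[0],rcond=None)[0]
print("pot tri",a[0]+a[1]*k[0],b[0]+b[1]*k[1],"onz",onz("top",t(532,198),.2),onz("scene",s(232,78),.2))
def edge(n,name,p,q,z):
    A,B=onz(n,p,z),onz(n,q,z);d=B-A;print(name,A[:2],B[:2],"len",np.hypot(*d[:2]),"deg",np.degrees(np.arctan2(d[1],d[0])))
edge("scene","obl front bot",s(235,300),s(335,243),.1)
edge("scene","obl front top",s(215,217),s(325,160),.15)
edge("scene","obl left top",s(180,180),s(215,217),.15)
edge("scene","sq front bot",s(253,497),s(412,432),0)
edge("scene","sq front top",s(243,432),s(400,366),.05)
edge("scene","sq left top",s(185,295),s(243,432),.05)
edge("top","sq left bot",t(70,335),t(288,466),0)
edge("top","obl bot",t(275,272),t(460,335),.1)
edge("top","obl short",t(460,335),t(530,318),.15)
print("tub tri",onz("top",t(345,250),.1),onz("scene",s(272,255),.1))
for n,p,z in(("cup",(226,170),.04),("shaker",(298,248),.06)):print(n,onz("top",p,z))
E
python3 m.py
```

```text
board [424.3603 185.8788] [125.8162  96.7626] 6.442905902862549 mean [423.8902 185.5221  12.    ]
dish [546.1744 357.8697] [103.1192 101.4487] 3.2515993118286133 mean [545.6558 357.4852   7.    ]
dishall [543.9242 356.4679] [122.2217 123.4774] 1.8175432682037354 mean [544.883  356.0261   7.    ]
tray [665.7636 -35.2216] [132.5521 106.2839] 7.133500099182129 mean [665.4981 -35.7787   8.    ]
scaleAll [ 418.6276 -160.5236] [147.4822 118.4429] 9.85547924041748 mean [ 379.687  -161.8943   32.    ]
platter [ 440.6095 -156.9057] [110.0686 125.1031] 1.7448586225509644 mean [ 444.2389 -158.7528   40.    ]
pot tri [ 0.5355 -0.3792  0.1989] [ 0.5346 -0.3801  0.1991] onz [ 0.5354 -0.3788  0.2   ] [ 0.5352 -0.3805  0.2   ]
obl front bot [ 0.5395 -0.403 ] [ 0.5511 -0.3651] len 0.03964317911473983 deg 73.0162650791406
obl front top [ 0.5395 -0.4027] [ 0.553  -0.3636] len 0.041314676452987045 deg 70.93039902458291
obl left top [ 0.5194 -0.3993] [ 0.5395 -0.4027] len 0.020417972027219688 deg -9.551937168974973
sq front bot [ 0.5474 -0.4212] [ 0.5757 -0.3665] len 0.06163561091968683 deg 62.685742753615884
sq front top [ 0.5519 -0.4212] [ 0.5781 -0.3681] len 0.05921189932640978 deg 63.76550514010738
sq left top [ 0.495  -0.3939] [ 0.5519 -0.4212] len 0.0630787201698369 deg -25.621379851394458
sq left bot [ 0.5265 -0.3384] [ 0.496 -0.392] len 0.06168167100318266 deg -119.68631791171376
obl bot [ 0.5311 -0.3576] [ 0.5182 -0.3992] len 0.04356574368844298 deg -107.26462026714303
obl short [ 0.5125 -0.3816] [ 0.5166 -0.3966] len 0.015572275946842068 deg -74.68336398295928
tub tri [ 0.5366 -0.3733  0.1   ] [ 0.5369 -0.3821  0.1   ]
cup [0.6331 0.1866 0.04  ]
shaker [0.452  0.0089 0.06  ]
```

Run:
```python
from h import *
T=cv2.imread("pics/top0.png").copy()
u=T[222:307,325:425]; u=cv2.resize(u,(700,595),interpolation=cv2.INTER_CUBIC)
cv2.imwrite("pics/c_scale.png",u)
print("yellow",onz("top",(435+69-.5,190+32.3-.5),.05),"red",onz("top",(424,214),.05))
print(rows([.5352,-.3797,.25],np.radians(-18)))
```

```text
yellow [ 0.5284 -0.4708  0.05  ] red [ 0.5411 -0.2836  0.05  ]
(array([-32.374 ,   5.3757,  -2.8334]), np.float64(-0.8189628219716187))
```

View pics/c_scale.png

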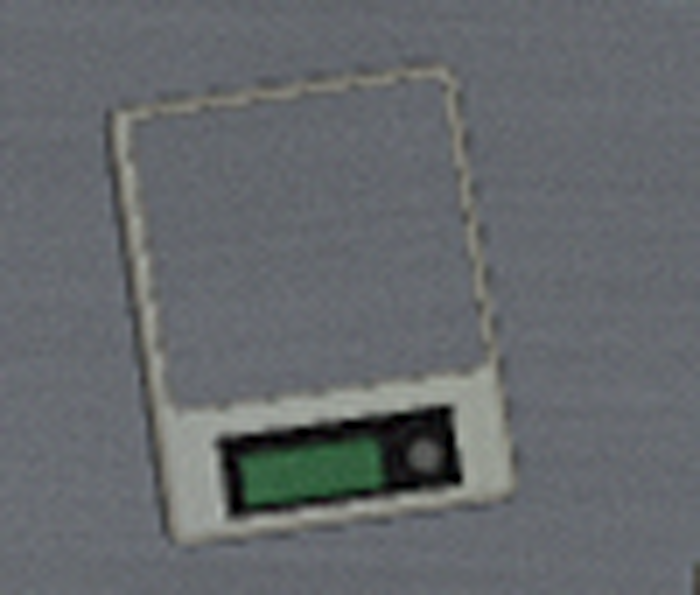

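Request:
{"api": "drive_tool", "payload": {"deltas": [[-3,0.5,-1.4,-0.08],[-6,1,-2.8,-0.16],[-9.5,1.5,-2.8,-0.25],[-13,2.1,-2.8,-0.34],[-17,2.8,-2.8,-0.44],[-20.5,3.4,-2.8,-0.53],[-24,4,-2.8,-0.62],[-27,4.5,-2.8,-0.7],[-29.5,4.9,-2.8,-0.76],[-31.5,5.2,-2.8,-0.8],[-32.4,5.4,-2.8,-0.82],[-32.4,5.4,-2.8,-0.82]], "grip": -1, "force": 15}}

```text
clock: 1.1
tcp_pos: [0.5367, -0.3784, 0.2495]
orientation: [[-0.306, -0.952, -0.001], [-0.952, 0.306, 0.001], [-0.0, 0.001, -1.0]]
force: [-1.2, -1.2, -0.3]
finger_gap: 0.997
gripper_force: 0.0
```

Run:
```python
from h import *
print(onz("top",(368.7,256.4),.04))
o=robot.get_obs();print(o["clock"],o["tcp_pos"],o["orientation"])
print(rows([.5352,-.3797,.163],np.radians(-18)))
```

```text
[ 0.4382 -0.1568  0.04  ]
1.1 [ 0.5367 -0.3784  0.2495] [[-0.3057 -0.9521 -0.0012]
 [-0.9521  0.3057  0.0008]
 [-0.0004  0.0014 -1.    ]]
(array([0.169 , 0.0883, 8.6545]), np.float64(0.003521223159824949))
```

Request:
{"api": "drive_tool", "payload": {"deltas": [[0.1,0.05,1.5,0],[0.2,0.1,3.5,0],[0.2,0.1,5.5,0],[0.2,0.1,7.2,0],[0.2,0.1,8.2,0],[0.2,0.1,8.6,0],[0.2,0.1,8.6,0],[0.2,0.1,8.6,0]]}}

```text
clock: 1.77
tcp_pos: [0.5341, -0.3821, 0.1655]
orientation: [[-0.308, -0.951, 0.001], [-0.951, 0.308, -0.001], [0.001, -0.001, -1.0]]
force: [0.6, -0.2, 0.3]
finger_gap: 0.999
gripper_force: 0.0
```

Request:
{"api": "drive_tool", "payload": {"deltas": [[0,0,0,0],[0,0,0,0],[0,0,0,0],[0,0,0,0],[0,0,0,0],[0,0,0,0],[0,0,0,0],[0,0,0,0],[0,0,0,0],[0,0,0,0]], "grip": 1, "force": 10}}

```text
clock: 2.6
tcp_pos: [0.5339, -0.3813, 0.1645]
orientation: [[-0.308, -0.951, -0.0], [-0.951, 0.308, 0.0], [0.0, 0.0, -1.0]]
force: [-0.0, -0.2, 0.3]
finger_gap: 0.322
gripper_force: 0.0
```

Request:
{"api": "drive_tool", "payload": {"deltas": [[0,0,0,0],[0,0,0,0],[0,0,0,0],[0,0,0,0]]}}

```text
clock: 2.93
tcp_pos: [0.534, -0.3814, 0.1645]
orientation: [[-0.308, -0.951, -0.0], [-0.951, 0.308, -0.0], [0.0, 0.0, -1.0]]
force: [0.0, 0.2, -0.7]
finger_gap: 0.292
gripper_force: 10.0
```

Request:
{"api": "drive_tool", "payload": {"deltas": [[0,0,-0.5,0],[0,0,-1.5,0],[0,0,-3,0],[0,0,-4,0],[0,0,-4.5,0],[0,0,-4.5,0]]}}

```text
clock: 3.43
tcp_pos: [0.5347, -0.3818, 0.2118]
orientation: [[-0.308, -0.951, 0.003], [-0.951, 0.308, -0.002], [0.001, -0.004, -1.0]]
force: [-0.3, -0.3, -0.8]
finger_gap: 0.292
gripper_force: 10.0
```

Run:
```python
from h import *
print(rows([.438,-.157,.08],np.radians(-18)))
```

```text
(array([-18.4158,  16.1729,  13.1089]), np.float64(0.0012706339045718273))
```

Request:
{"api": "drive_tool", "payload": {"deltas": [[-0.8,0.7,0,0],[-2.2,2,0,0],[-4.2,3.7,0.5,0],[-6.5,5.7,1.5,0],[-9,7.9,3,0],[-11.5,10.1,5,0],[-14,12.3,7,0],[-15.8,13.9,9,0],[-17.2,15.2,10.5,0],[-18,15.9,11.7,0],[-18.2,16.1,12.1,0],[-18.2,16.1,12.1,0]]}}

```text
clock: 4.43
tcp_pos: [0.4352, -0.1579, 0.0875]
orientation: [[-0.307, -0.952, -0.003], [-0.952, 0.307, 0.0], [0.001, 0.003, -1.0]]
force: [0.2, 0.6, -0.3]
finger_gap: 0.295
gripper_force: 10.0
```

Request:
{"api": "drive_tool", "payload": {"deltas": [[0,0,0,0],[0,0,0,0],[0,0,0,0]]}}

```text
clock: 4.68
tcp_pos: [0.4377, -0.1592, 0.0892]
orientation: [[-0.309, -0.951, 0.002], [-0.951, 0.309, -0.0], [-0.0, -0.002, -1.0]]
force: [-0.4, -0.6, -0.7]
finger_gap: 0.299
gripper_force: 10.0
```

Run:
```python
from h import *
print(robot.get_obs()["tcp_pos"],rows([.4375,-.159,.0545],np.radians(-18)))
```

```text
[ 0.4377 -0.1592  0.0892] (array([-0.0111,  0.03  ,  3.4707]), np.float64(0.00026624167517841357))
```

Descend in two stages, watching force.

Request:
{"api": "drive_tool", "payload": {"deltas": [[0,0,0.8,0],[0,0,1.7,0],[0,0,2.4,0],[0,0,2.8,0],[0,0,3.0,0],[0,0,3.15,0],[0,0,3.25,0],[0,0,3.25,0],[0,0,3.25,0]]}}

```text
clock: 5.43
tcp_pos: [0.437, -0.1586, 0.0562]
orientation: [[-0.308, -0.951, 0.0], [-0.951, 0.308, -0.0], [-0.0, -0.0, -1.0]]
force: [-0.2, -0.0, 0.7]
finger_gap: 0.299
gripper_force: 10.0
```

Request:
{"api": "drive_tool", "payload": {"deltas": [[0,0,0.06,0],[0,0,0.12,0],[0,0,0.18,0],[0,0,0.18,0],[0,0,0.18,0]]}}

```text
clock: 5.85
tcp_pos: [0.437, -0.1586, 0.0544]
orientation: [[-0.308, -0.951, 0.0], [-0.951, 0.308, -0.0], [-0.0, -0.0, -1.0]]
force: [-0.8, 0.0, 0.3]
finger_gap: 0.29
gripper_force: 10.0
```

Request:
{"api": "drive_tool", "payload": {"deltas": [[0,0,0.04,0],[0,0,0.08,0],[0,0,0.12,0],[0,0,0.12,0]]}}

```text
clock: 6.18
tcp_pos: [0.4371, -0.1587, 0.0542]
orientation: [[-0.307, -0.952, 0.0], [-0.952, 0.307, -0.0], [0.0, -0.001, -1.0]]
force: [-2.5, 1.0, 8.4]
finger_gap: 0.297
gripper_force: 10.0
```

Request:
{"api": "drive_tool", "payload": {"deltas": [[0,0,-0.08,0],[0,0,-0.08,0],[0,0,-0.08,0],[0,0,-0.08,0],[0,0,-0.08,0],[0,0,-0.08,0]], "grip": -1}}

```text
clock: 6.68
tcp_pos: [0.4367, -0.1586, 0.0537]
orientation: [[-0.308, -0.951, -0.0], [-0.951, 0.308, 0.0], [0.0, 0.0, -1.0]]
force: [-0.3, 0.1, -0.4]
finger_gap: 0.666
gripper_force: 0.0
```

Request:
{"api": "drive_tool", "payload": {"deltas": [[0,0,-0.5,0],[0,0,-1.5,0],[0,0,-3.5,0],[0,0,-6,0],[0,0,-9,0],[0,0,-11.5,0],[0,0,-13,0],[0,0,-13.5,0],[0,0,-13.5,0]]}}

```text
clock: 7.43
tcp_pos: [0.4375, -0.1586, 0.1902]
orientation: [[-0.308, -0.951, 0.003], [-0.951, 0.308, 0.0], [-0.001, -0.003, -1.0]]
force: [0.5, 0.4, -0.4]
finger_gap: 1.001
gripper_force: 0.0
```

Run:
```python
from h import *
print(robot.get_obs()["tcp_pos"],rows([.54,-.38,.25],np.radians(-18)))
S=robot.grab_frame("scene")[:,:,::-1];T=robot.grab_frame("top")[:,:,::-1]
cv2.imwrite("pics/s1.png",S);cv2.imwrite("pics/t1.png",T)
a=cv2.resize(S[250:390,180:320],(400,400));b=cv2.resize(T[190:290,335:435],(400,400),interpolation=cv2.INTER_CUBIC)
c=cv2.resize(T[190:250,435:515],(533,400)[:2],interpolation=cv2.INTER_CUBIC)
cv2.imwrite("pics/v1.png",np.hstack([a,b])[:, :800]);cv2.imwrite("pics/v1b.png",cv2.resize(T[190:250,435:515],(800,600),interpolation=cv2.INTER_CUBIC))
```

```text
[ 0.4375 -0.1586  0.1902] (array([ 17.8982, -16.5922,  -5.9453]), np.float64(0.0011506951493616135))
```

View pics/v1.png

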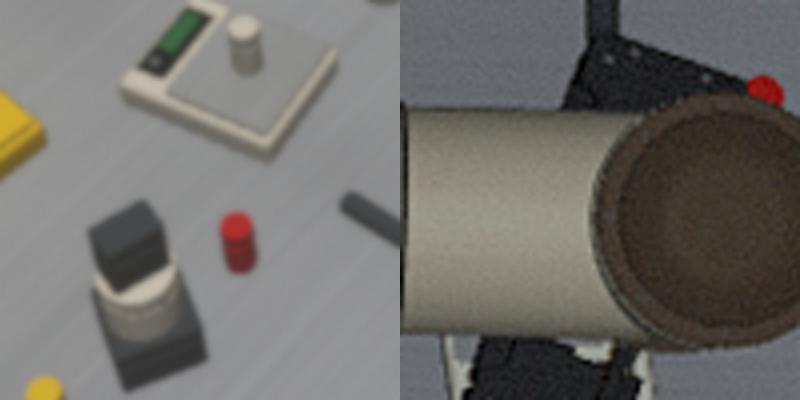

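View pics/v1b.png

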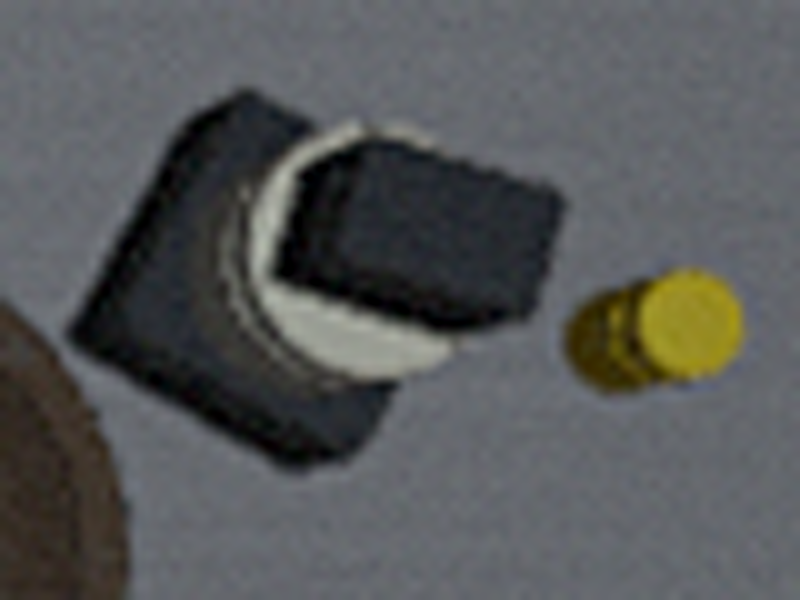

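Run:
```python
from h import *
t=lambda x,y:(435+(x+.5)/10-.5,190+(y+.5)/10-.5)
P=[onz("top",t(*p),.15)[:2] for p in((372,140),(565,200),(535,318),(342,260))]
print(np.array(P),np.mean(P,0)); d=P[1]-P[0];print(np.degrees(np.arctan2(d[1],d[0])),[np.linalg.norm(P[i]-P[i-1]) for i in range(4)])
print("tub",onz("top",t(381,251),.1))
print("pot",onz("scene",(265.05-.3,259.8-.3),.09))
```

```text
[[ 0.554  -0.3628]
 [ 0.5423 -0.4042]
 [ 0.5167 -0.3977]
 [ 0.5279 -0.3563]] [ 0.5352 -0.3803]
-105.7288093542571 [np.float64(0.026885796616695698), np.float64(0.043082355272380496), np.float64(0.026446898864899808), np.float64(0.04286413239946059)]
tub [ 0.5366 -0.3814  0.1   ]
pot [ 0.4379 -0.1588  0.09  ]
```

Request:
{"api": "drive_tool", "payload": {"deltas": [[0.8,-0.7,-0.5,0],[2.3,-2.1,-1,0],[4.5,-4,-1.5,0],[7,-6.3,-1.5,0],[9.6,-8.6,-1.5,0],[12.2,-10.9,-1.5,0],[14.5,-13,-1.5,0],[16.3,-14.6,-1.5,0],[17.4,-15.6,-1.5,0],[18,-16.1,-1.5,0],[18,-16.15,-1.5,0],[18,-16.15,-1.5,0]]}}

```text
clock: 8.53
tcp_pos: [0.5345, -0.3796, 0.2025]
orientation: [[-0.308, -0.951, -0.002], [-0.951, 0.308, 0.001], [-0.0, 0.002, -1.0]]
force: [-0.4, 0.4, 0.1]
finger_gap: 0.998
gripper_force: 0.0
```

Request:
{"api": "drive_tool", "payload": {"deltas": [[0,0,0,0],[0,0,0,0],[0,0,0,0]]}}

```text
clock: 8.78
tcp_pos: [0.535, -0.3787, 0.2044]
orientation: [[-0.307, -0.952, 0.001], [-0.952, 0.307, -0.0], [-0.0, -0.001, -1.0]]
force: [0.5, -0.0, -0.5]
finger_gap: 0.998
gripper_force: 0.0
```

Run:
```python
from h import *
print(robot.get_obs()["tcp_pos"],rows([.5354,-.380,.114],np.radians(-16.5)))
```

```text
[ 0.535  -0.3787  0.2044] (array([ 0.1075, -0.0718,  9.041 ]), np.float64(-0.023873736950041913))
```

Request:
{"api": "drive_tool", "payload": {"deltas": [[0.1,-0.05,1.5,-0.01],[0.1,-0.05,3.5,-0.02],[0.1,-0.05,5.5,-0.02],[0.1,-0.05,7.3,-0.02],[0.1,-0.05,8.5,-0.02],[0.1,-0.05,9,-0.02],[0.1,-0.05,9,-0.02],[0.1,-0.05,9,-0.02]]}}

```text
clock: 9.45
tcp_pos: [0.5358, -0.3809, 0.1147]
orientation: [[-0.288, -0.958, 0.001], [-0.958, 0.288, -0.001], [0.001, -0.001, -1.0]]
force: [0.3, 0.1, 0.9]
finger_gap: 1.002
gripper_force: 0.0
```

Request:
{"api": "drive_tool", "payload": {"deltas": [[0,0,0,0],[0,0,0,0],[0,0,0,0],[0,0,0,0],[0,0,0,0],[0,0,0,0],[0,0,0,0],[0,0,0,0],[0,0,0,0],[0,0,0,0],[0,0,0,0],[0,0,0,0]], "grip": 1, "force": 15}}

```text
clock: 10.45
tcp_pos: [0.5353, -0.3808, 0.1138]
orientation: [[-0.289, -0.957, 0.0], [-0.957, 0.289, -0.0], [0.0, -0.0, -1.0]]
force: [0.4, -0.6, -0.2]
finger_gap: 0.339
gripper_force: 15.0
```

Run:
```python
from h import *
o=robot.get_obs();print(o["tcp_pos"],o["orientation"],o["finger_gap"],o["gripper_force"])
```

```text
[ 0.5353 -0.3808  0.1138] [[-0.2888 -0.9574  0.0002]
 [-0.9574  0.2888 -0.0001]
 [ 0.     -0.0002 -1.    ]] 0.3386197385406362 14.995867484249175
```

Request:
{"api": "drive_tool", "payload": {"deltas": [[0,0,-0.5,0],[0,0,-1.5,0],[0,0,-3,0],[0,0,-5,0],[-0.8,0.4,-6.7,0],[-2.4,1.3,-7.6,0],[-4.8,2.5,-7.6,0],[-8,4.2,-7.6,0],[-11.4,6,-7.6,0],[-14.8,7.8,-7.6,0],[-18.2,9.6,-7.6,0],[-21.6,11.4,-7.6,0]]}}

```text
clock: 11.45
tcp_pos: [0.4879, -0.1395, 0.1909]
orientation: [[-0.289, -0.957, 0.001], [-0.957, 0.289, -0.0], [-0.0, -0.001, -1.0]]
force: [1.3, 0.4, -1.1]
finger_gap: 0.346
gripper_force: 15.0
```

Request:
{"api": "drive_tool", "payload": {"deltas": [[-3.4,1.8,0,0],[-6.8,3.6,0,0],[-10.2,5.4,0,0],[-13.6,7.2,0,0],[-17,9,0,0],[-20.4,10.8,0,0],[-23.4,12.4,0,0],[-26,13.8,0,0],[-28,14.8,0,0],[-29.2,15.4,0,0],[-29.5,15.6,0,0],[-29.5,15.6,0,0]]}}

```text
clock: 12.45
tcp_pos: [0.4242, 0.1872, 0.1905]
orientation: [[-0.287, -0.958, 0.001], [-0.958, 0.287, 0.001], [-0.001, -0.001, -1.0]]
force: [0.4, -0.1, -2.0]
finger_gap: 0.339
gripper_force: 15.0
```

Run:
```python
from h import *
o=robot.get_obs();print(o["tcp_pos"],o["finger_gap"],rows([.4241,.1855,.0258],np.radians(-16.5)))
```

```text
[0.4242 0.1872 0.1905] 0.33865025893181006 (array([ 0.1816, -0.033 , 16.4724]), np.float64(-0.0032219522238339238))
```

Request:
{"api": "drive_tool", "payload": {"deltas": [[0.1,0,1.5,0],[0.1,0,4,0],[0.1,0,7,0],[0.1,0,10,0],[0.1,0,12.5,0],[0.1,0,14.5,0],[0.1,0,15.6,0],[0.1,0,16,0],[0.1,0,16.2,0],[0.1,0,16.2,0],[0.1,0,16.2,0]]}}

```text
clock: 13.37
tcp_pos: [0.4248, 0.1857, 0.0288]
orientation: [[-0.289, -0.957, 0.002], [-0.957, 0.289, 0.001], [-0.002, -0.001, -1.0]]
force: [0.2, -0.1, -1.1]
finger_gap: 0.346
gripper_force: 15.0
```

Request:
{"api": "drive_tool", "payload": {"deltas": [[0,0,0.08,0],[0,0,0.16,0],[0,0,0.24,0],[0,0,0.24,0],[0,0,0.24,0]]}}

```text
clock: 13.78
tcp_pos: [0.4242, 0.1857, 0.0257]
orientation: [[-0.289, -0.957, 0.0], [-0.957, 0.289, 0.0], [-0.0, -0.0, -1.0]]
force: [-0.3, -0.5, 0.8]
finger_gap: 0.344
gripper_force: 15.0
```

Request:
{"api": "drive_tool", "payload": {"deltas": [[0,0,0.04,0],[0,0,0.07,0],[0,0,0.07,0],[0,0,0.07,0]]}}

```text
clock: 14.12
tcp_pos: [0.4242, 0.1857, 0.0257]
orientation: [[-0.288, -0.958, 0.0], [-0.958, 0.288, 0.0], [-0.0, -0.0, -1.0]]
force: [-2.6, -0.9, 8.4]
finger_gap: 0.345
gripper_force: 15.0
```

Contact. I'll release, rise and go back to the stack.

Request:
{"api": "drive_tool", "payload": {"deltas": [[0,0,-0.06,0],[0,0,-0.06,0],[0,0,-0.06,0],[0,0,-0.06,0],[0,0,-0.06,0],[0,0,-0.06,0]], "grip": -1}}

```text
clock: 14.62
tcp_pos: [0.424, 0.1855, 0.0252]
orientation: [[-0.289, -0.957, -0.0], [-0.957, 0.289, -0.0], [0.0, 0.0, -1.0]]
force: [0.5, 1.4, -0.3]
finger_gap: 0.711
gripper_force: 0.0
```

Request:
{"api": "drive_tool", "payload": {"deltas": [[0,0,-0.6,0],[0,0,-2,0],[0,0,-4.5,0],[0,0,-7.5,0],[0,0,-10.5,0],[0,0,-12.5,0],[2,-1,-13,0],[5,-2.6,-13,0],[8.4,-4.4,-13,0],[11.8,-6.2,-13,0],[15.2,-8,-13,0],[18.6,-9.8,-13,0]]}}

```text
clock: 15.62
tcp_pos: [0.464, -0.0225, 0.156]
orientation: [[-0.288, -0.958, 0.001], [-0.958, 0.288, 0.0], [-0.001, -0.001, -1.0]]
force: [0.5, 0.6, 0.2]
finger_gap: 1.0
gripper_force: 0.0
```

Request:
{"api": "drive_tool", "payload": {"deltas": [[3.4,-1.8,0,0],[6.8,-3.6,0,0],[10.2,-5.4,0,0],[13.6,-7.2,0,0],[17,-9,0,0],[20.4,-10.8,0,0],[24,-12.8,0,0],[27.5,-14.7,0,0],[30,-16,0,0],[31.8,-16.9,0,0],[32.3,-17.2,0,0],[32.3,-17.2,0,0]]}}

```text
clock: 16.62
tcp_pos: [0.5352, -0.3811, 0.1549]
orientation: [[-0.291, -0.957, -0.001], [-0.957, 0.291, 0.0], [-0.0, 0.001, -1.0]]
force: [0.7, 1.3, 0.4]
finger_gap: 0.996
gripper_force: 0.0
```

Run:
```python
from h import *
o=robot.get_obs();print(o["tcp_pos"],o["clock"],rows([.536,-.3805,.064],np.radians(-18)))
S=robot.grab_frame("scene")[:,:,::-1];T=robot.grab_frame("top")[:,:,::-1]
cv2.imwrite("pics/s2.png",S);cv2.imwrite("pics/t2.png",T)
a=cv2.resize(S[300:400,185:285],(400,400),interpolation=cv2.INTER_CUBIC);b=cv2.resize(T[200:300,180:280],(400,400),interpolation=cv2.INTER_CUBIC)
cv2.imwrite("pics/v2.png",np.hstack([a,b]))
```

```text
[ 0.5352 -0.3811  0.1549] 16.6167 (array([-0.0799, -0.0698,  9.0852]), np.float64(0.018809439948794804))
```

View pics/v2.png

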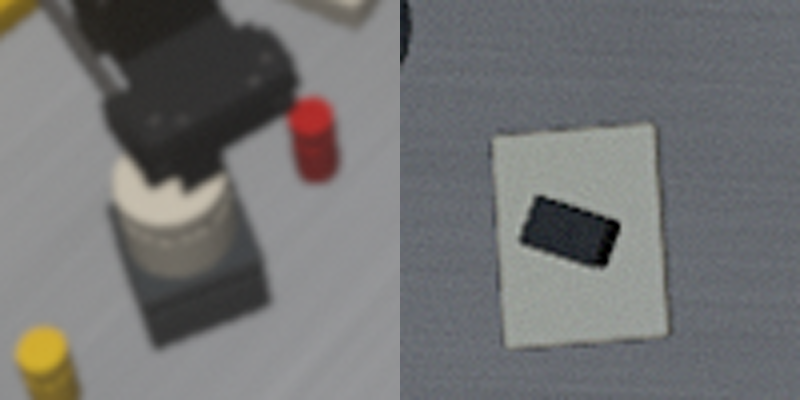

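Request:
{"api": "drive_tool", "payload": {"deltas": [[0,-0.07,1.5,0],[0,-0.07,3.5,0],[0,-0.07,5.5,0],[0,-0.07,7.3,0],[0,-0.07,8.5,0],[0,-0.07,9,0],[0,-0.07,9,0],[0,-0.07,9,0]]}}

```text
clock: 17.38
tcp_pos: [0.5368, -0.3798, 0.0662]
orientation: [[-0.288, -0.958, 0.001], [-0.958, 0.288, -0.001], [0.0, -0.001, -1.0]]
force: [-0.2, 0.4, 0.3]
finger_gap: 1.0
gripper_force: 0.0
```

Request:
{"api": "drive_tool", "payload": {"deltas": [[0,0,0,0],[0,0,0,0],[0,0,0,0],[0,0,0,0],[0,0,0,0],[0,0,0,0],[0,0,0,0],[0,0,0,0],[0,0,0,0]], "grip": 1, "force": 18}}

```text
clock: 18.13
tcp_pos: [0.5363, -0.3801, 0.0656]
orientation: [[-0.289, -0.957, 0.0], [-0.957, 0.289, -0.0], [0.0, -0.0, -1.0]]
force: [-0.1, 0.5, 1.7]
finger_gap: 0.664
gripper_force: 18.0
```

Run:
```python
from h import *
o=robot.get_obs();print(o["tcp_pos"],o["orientation"],o["finger_gap"],o["gripper_force"],rows([.5449,.357,.19]))
```

```text
[ 0.5363 -0.3801  0.0656] [[-0.2888 -0.9574  0.0003]
 [-0.9574  0.2888 -0.0003]
 [ 0.0002 -0.0004 -1.    ]] 0.6636583477518397 17.999847354367375 (array([-70.8138,  20.4583, -12.4581]), 0)
```

Request:
{"api": "drive_tool", "payload": {"deltas": [[0,0,-0.5,0],[0,0,-1.5,0],[0,0,-3.2,0],[0,0,-5.4,0],[-0.9,0.3,-7.4,0],[-2.8,0.8,-8.6,0],[-5.6,1.6,-9,0],[-9.2,2.7,-9,0],[-12.9,3.7,-9,0],[-16.6,4.8,-9,0],[-20.3,5.9,-9,0],[-24,6.9,-9,0]]}}

```text
clock: 19.13
tcp_pos: [0.5389, -0.1285, 0.156]
orientation: [[-0.289, -0.957, 0.0], [-0.957, 0.289, 0.0], [-0.0, -0.0, -1.0]]
force: [0.6, 0.3, -1.6]
finger_gap: 0.658
gripper_force: 18.0
```

Request:
{"api": "drive_tool", "payload": {"deltas": [[-3.7,1.1,0,0],[-7.4,2.1,0,0],[-11.1,3.2,0,0],[-14.8,4.3,0,0],[-18.5,5.3,0,0],[-22.2,6.4,0,0],[-25.9,7.5,0,0],[-29.6,8.6,0,0],[-33.3,9.6,0,0],[-36.8,10.6,0,0],[-40,11.6,0,0],[-42.5,12.3,0,0]]}}

```text
clock: 20.13
tcp_pos: [0.544, 0.3149, 0.1559]
orientation: [[-0.287, -0.958, 0.0], [-0.958, 0.287, 0.001], [-0.001, -0.0, -1.0]]
force: [1.0, 0.3, -0.6]
finger_gap: 0.662
gripper_force: 18.0
```

Request:
{"api": "drive_tool", "payload": {"deltas": [[-1.8,0.5,0,0],[-3.2,0.9,0,0],[-4.1,1.2,0,0],[-4.4,1.3,0,0],[-4.4,1.3,0,0],[-4.4,1.3,0,0]]}}

```text
clock: 20.63
tcp_pos: [0.5446, 0.3571, 0.1554]
orientation: [[-0.29, -0.957, -0.001], [-0.957, 0.29, -0.001], [0.001, 0.0, -1.0]]
force: [0.1, 0.4, -1.4]
finger_gap: 0.658
gripper_force: 18.0
```

Run:
```python
from h import *
o=robot.get_obs();print(o["tcp_pos"],o["finger_gap"],rows([.5455,.3575,.0226],np.radians(-16.8)))
```

```text
[0.5446 0.3571 0.1554] 0.6584264182227871 (array([-0.0761, -0.0748, 13.2784]), np.float64(-0.0005900559692415541))
```

Request:
{"api": "drive_tool", "payload": {"deltas": [[-0.1,-0.1,1.5,0],[-0.1,-0.1,3.5,0],[-0.1,-0.1,6,0],[-0.1,-0.1,8.5,0],[-0.1,-0.1,10.6,0],[-0.1,-0.1,12,0],[-0.1,-0.1,12.7,0],[-0.1,-0.1,12.95,0],[-0.1,-0.1,13,0],[-0.1,-0.1,13,0],[-0.1,-0.1,13,0]]}}

```text
clock: 21.55
tcp_pos: [0.5467, 0.3592, 0.0268]
orientation: [[-0.289, -0.957, 0.002], [-0.957, 0.289, 0.002], [-0.002, -0.001, -1.0]]
force: [-0.4, 0.2, -2.0]
finger_gap: 0.661
gripper_force: 18.0
```

Request:
{"api": "drive_tool", "payload": {"deltas": [[0,0,0.08,0],[0,0,0.16,0],[0,0,0.24,0],[0,0,0.24,0],[0,0,0.24,0]]}}

```text
clock: 21.97
tcp_pos: [0.5459, 0.3588, 0.023]
orientation: [[-0.289, -0.957, 0.0], [-0.957, 0.289, 0.0], [-0.0, -0.0, -1.0]]
force: [-0.1, 1.1, -1.2]
finger_gap: 0.666
gripper_force: 18.0
```

Request:
{"api": "drive_tool", "payload": {"deltas": [[0.1,0,0,0],[0.1,0,0.04,0],[0.1,0,0.08,0],[0.1,0,0.12,0],[0.1,0,0.12,0],[0.1,0,0.12,0]]}}

```text
clock: 22.47
tcp_pos: [0.5456, 0.3577, 0.0226]
orientation: [[-0.289, -0.957, 0.0], [-0.957, 0.289, -0.0], [0.0, -0.0, -1.0]]
force: [-2.4, -1.4, 4.8]
finger_gap: 0.66
gripper_force: 18.0
```

Request:
{"api": "drive_tool", "payload": {"deltas": [[0,0,-0.08,0],[0,0,-0.08,0],[0,0,-0.08,0],[0,0,-0.08,0],[0,0,-0.08,0],[0,0,-0.08,0]], "grip": -1}}

```text
clock: 22.97
tcp_pos: [0.5457, 0.3578, 0.0223]
orientation: [[-0.289, -0.957, 0.0], [-0.957, 0.289, -0.0], [0.0, -0.0, -1.0]]
force: [0.7, -0.3, -0.4]
finger_gap: 0.978
gripper_force: 0.0
```

Request:
{"api": "drive_tool", "payload": {"deltas": [[0,0,-0.6,0],[0,0,-2,0],[0,0,-4.5,0],[0,0,-7.5,0],[0,0,-10.5,0],[0,0,-12.5,0],[1.5,-0.4,-13,0],[4.2,-1.2,-13,0],[7.8,-2.3,-13,0],[11.5,-3.3,-13,0],[15.2,-4.4,-13,0],[18.9,-5.5,-13,0]]}}

```text
clock: 23.97
tcp_pos: [0.5427, 0.1586, 0.1523]
orientation: [[-0.289, -0.957, -0.001], [-0.957, 0.289, -0.0], [0.001, 0.001, -1.0]]
force: [1.5, 0.3, 0.6]
finger_gap: 1.0
gripper_force: 0.0
```

Request:
{"api": "drive_tool", "payload": {"deltas": [[3.7,-1.1,0,0.02],[7.4,-2.1,0,0.04],[11.1,-3.2,0,0.06],[14.8,-4.3,0,0.08],[18.5,-5.3,0,0.1],[22.2,-6.4,0,0.12],[25.9,-7.5,0,0.14],[29,-8.4,0,0.16],[31,-9,0,0.18],[31.6,-9.2,0,0.18],[31.6,-9.2,0,0.18]]}}

```text
clock: 24.88
tcp_pos: [0.5396, -0.1699, 0.1521]
orientation: [[-0.458, -0.889, -0.001], [-0.889, 0.458, 0.0], [0.0, 0.001, -1.0]]
force: [-0.8, 1.2, -0.3]
finger_gap: 1.0
gripper_force: 0.0
```

Run:
```python
from h import *
o=robot.get_obs();print(o["tcp_pos"],o["clock"],rows([.5354,-.3805,.12],np.radians(-27)))
S=robot.grab_frame("scene")[:,:,::-1];T=robot.grab_frame("top")[:,:,::-1]
cv2.imwrite("pics/s3.png",S);cv2.imwrite("pics/t3.png",T)
a=cv2.resize(T[190:250,435:515],(533,400),interpolation=cv2.INTER_CUBIC);b=cv2.resize(T[165:251,120:178],(267,400),interpolation=cv2.INTER_CUBIC)
cv2.imwrite("pics/v3.png",np.hstack([a,b]))
```

```text
[ 0.5396 -0.1699  0.1521] 24.8833 (array([18.9114, -9.2825,  3.202 ]), np.float64(-0.004724585332053))
```

View pics/v3.png

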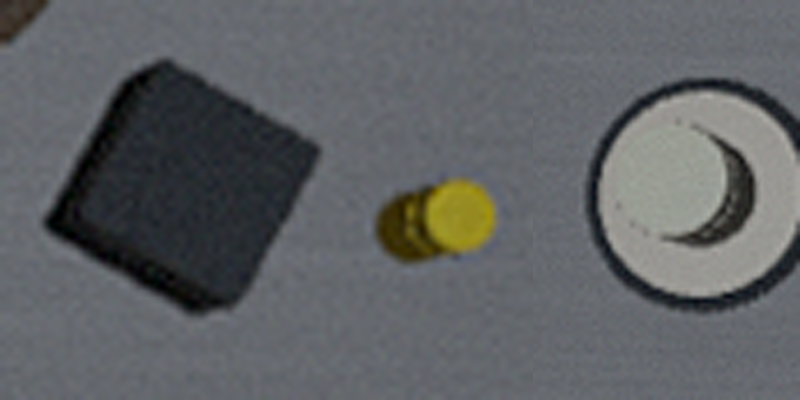

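Run:
```python
from h import *
t=lambda x,y:(435+(x+.5)/6.667-.5,190+(y+.5)/6.667-.5)
P=[onz("top",t(*p),.05)[:2] for p in((167,62),(320,150),(237,305),(84,217))]
d=P[1]-P[0];e=P[2]-P[1];print(np.array(P),np.mean(P,0),np.linalg.norm(d),np.linalg.norm(e),np.degrees(np.arctan2(d[1],d[0])),np.degrees(np.arctan2(e[1],e[0])))
print("tub",onz("top",(120+137.5/4.603-.5,165+181.5/4.651-.5),.057))
T=cv2.imread("pics/t3.png");g=cv2.GaussianBlur(cv2.cvtColor(T,cv2.COLOR_BGR2GRAY),(3,3),0)
b=max(blobs(0,200,230,250,290,g<70),key=lambda q:q[0][4]);print("oblong",onz("top",b[1],.045),b[0])
```

```text
[[ 0.5796 -0.3674]
 [ 0.5499 -0.4216]
 [ 0.4942 -0.3922]
 [ 0.5236 -0.3382]] [ 0.5368 -0.3798] 0.061765191921821644 0.06299935172112893 -118.69832001499474 152.19740800570585
tub [0.5449 0.357  0.057 ]
oblong [0.4249 0.1845 0.045 ] [ 11  19  24  18 265]
```

Request:
{"api": "drive_tool", "payload": {"deltas": [[0.8,-0.4,0.5,0],[2.6,-1.3,1.5,0],[5.2,-2.6,2.5,0],[8.2,-4,3.2,0],[11.2,-5.5,3.2,0],[14,-6.9,3.2,0],[16.4,-8.1,3.2,0],[18,-8.9,3.2,0],[18.8,-9.2,3.2,0],[18.9,-9.2,3.2,0.01],[18.9,-9.2,3.2,0.01],[18.9,-9.2,3.2,0.01]]}}

```text
clock: 25.98
tcp_pos: [0.5364, -0.377, 0.1205]
orientation: [[-0.463, -0.886, -0.0], [-0.886, 0.463, 0.001], [-0.0, 0.001, -1.0]]
force: [-0.2, -0.1, 0.4]
finger_gap: 0.999
gripper_force: 0.0
```

Run:
```python
from h import *
o=robot.get_obs();print(o["tcp_pos"],o["clock"],rows([.536,-.380,.014],np.radians(-27.5)))
```

```text
[ 0.5364 -0.377   0.1205] 25.9833 (array([ 0.2932, -0.1083, 10.6449]), np.float64(-0.001565961377558267))
```

Request:
{"api": "drive_tool", "payload": {"deltas": [[0.1,-0.1,1.5,0],[0.2,-0.1,3.5,0],[0.2,-0.1,5.2,0],[0.2,-0.1,6.2,0],[0.2,-0.1,7.4,0],[0.2,-0.1,8.8,0],[0.2,-0.1,10,0],[0.2,-0.1,10.5,0],[0.2,-0.1,10.6,0],[0.2,-0.1,10.6,0],[0.2,-0.1,10.6,0]]}}

```text
clock: 26.9
tcp_pos: [0.5369, -0.3809, 0.0154]
orientation: [[-0.464, -0.886, 0.001], [-0.886, 0.464, -0.001], [0.0, -0.002, -1.0]]
force: [-1.3, -0.2, 0.2]
finger_gap: 0.996
gripper_force: 0.0
```

Request:
{"api": "drive_tool", "payload": {"deltas": [[0,0,0,0],[0,0,0,0],[0,0,0,0],[0,0,0,0],[0,0,0,0],[0,0,0,0],[0,0,0,0],[0,0,0,0]], "grip": 1, "force": 30}}

```text
clock: 27.57
tcp_pos: [0.5365, -0.3807, 0.0149]
orientation: [[-0.464, -0.886, 0.001], [-0.886, 0.464, -0.0], [0.0, -0.001, -1.0]]
force: [0.3, 0.6, 1.2]
finger_gap: 0.759
gripper_force: 29.9
```

Run:
```python
from h import *
o=robot.get_obs();print(o["tcp_pos"],o["orientation"],o["finger_gap"],o["gripper_force"],rows([.6655,-.0355,.10]))
```

```text
[ 0.5365 -0.3807  0.0149] [[-0.4644 -0.8856  0.0005]
 [-0.8856  0.4644 -0.0003]
 [ 0.     -0.0006 -1.    ]] 0.7592444056894967 29.94993788190186 (array([-36.5635,   4.6013,  -8.5146]), 0)
```

Request:
{"api": "drive_tool", "payload": {"deltas": [[0,0,-0.4,0],[0,0,-1.4,0],[0,0,-3,0],[0,0,-5,0],[-0.5,0.1,-7.2,-0.03],[-2,0.3,-8.8,-0.1],[-4.5,0.6,-9.8,-0.18],[-7.5,1,-10,-0.26],[-10.8,1.4,-10,-0.34],[-14.2,1.8,-10,-0.42],[-17.6,2.2,-10,-0.5],[-21,2.6,-10,-0.56]]}}

```text
clock: 28.57
tcp_pos: [0.6106, -0.1809, 0.1147]
orientation: [[0.08, -0.997, -0.001], [-0.997, -0.08, 0.0], [-0.0, 0.001, -1.0]]
force: [0.5, -1.1, -3.7]
finger_gap: 0.755
gripper_force: 29.9
```

Run:
```python
from h import *
o=robot.get_obs();print(o["tcp_pos"],o["joint_positions"],o["finger_gap"],rows([.6655,-.0355,.115],np.radians(7.1)))
```

```text
[ 0.6106 -0.1809  0.1147] [-0.0346  0.4937 -0.1024 -0.0004 -0.9755  0.1151] 0.7549983622261589 (array([-14.0537,  -6.6413,  -0.0262]), np.float64(-0.043693391854884744))
```

Request:
{"api": "drive_tool", "payload": {"deltas": [[-2.8,-1.3,0,-0.02],[-5.6,-2.6,0,-0.04],[-8.2,-3.8,0,-0.045],[-10.5,-4.9,0,-0.045],[-12.3,-5.8,0,-0.045],[-13.5,-6.3,0,-0.045],[-14,-6.6,0,-0.045],[-14,-6.6,0,-0.045],[-14,-6.6,0,-0.045],[-14,-6.6,0,-0.045],[-14,-6.6,0,-0.045]]}}

```text
clock: 29.48
tcp_pos: [0.6653, -0.0391, 0.1146]
orientation: [[0.12, -0.993, -0.0], [-0.993, -0.12, -0.0], [0.0, 0.0, -1.0]]
force: [0.1, 0.3, -2.9]
finger_gap: 0.758
gripper_force: 29.9
```

Run:
```python
from h import *
o=robot.get_obs();print(o["tcp_pos"],o["finger_gap"],rows([.6655,-.0355,.0199],np.radians(7.1)))
```

```text
[ 0.6653 -0.0391  0.1146] 0.7579574589263552 (array([-0.3585, -0.0661,  9.4704]), np.float64(-0.003516618273115668))
```

Request:
{"api": "drive_tool", "payload": {"deltas": [[-0.2,-0.05,1,0],[-0.35,-0.05,2.5,0],[-0.35,-0.05,4.2,0],[-0.35,-0.05,6,0],[-0.35,-0.05,7.4,0],[-0.35,-0.05,8.4,0],[-0.35,-0.05,9,0],[-0.35,-0.05,9.2,0],[-0.35,-0.05,9.2,0],[-0.35,-0.05,9.2,0]]}}

```text
clock: 30.32
tcp_pos: [0.6666, -0.0344, 0.0233]
orientation: [[0.122, -0.993, 0.002], [-0.993, -0.122, 0.0], [0.0, -0.002, -1.0]]
force: [0.3, -0.1, -3.2]
finger_gap: 0.758
gripper_force: 29.9
```

Request:
{"api": "drive_tool", "payload": {"deltas": [[0,0,0.08,0],[0,0,0.16,0],[0,0,0.22,0],[0,0,0.22,0],[0,0,0.22,0]]}}

```text
clock: 30.73
tcp_pos: [0.6659, -0.0343, 0.0205]
orientation: [[0.122, -0.993, 0.0], [-0.993, -0.122, 0.0], [-0.0, -0.0, -1.0]]
force: [-0.0, -0.1, -1.9]
finger_gap: 0.756
gripper_force: 29.9
```

Request:
{"api": "drive_tool", "payload": {"deltas": [[0.1,0,0,0],[0.1,0,0.04,0],[0.1,0,0.08,0],[0.1,0,0.1,0],[0.1,0,0.1,0]]}}

```text
clock: 31.15
tcp_pos: [0.6661, -0.0354, 0.02]
orientation: [[0.122, -0.993, 0.0], [-0.993, -0.122, -0.0], [0.0, -0.0, -1.0]]
force: [-2.8, -0.7, 1.8]
finger_gap: 0.758
gripper_force: 30.0
```

Request:
{"api": "drive_tool", "payload": {"deltas": [[0,0,-0.03,0],[0,0,-0.03,0],[0,0,-0.03,0],[0,0,-0.03,0],[0,0,-0.03,0],[0,0,-0.03,0],[0,0,-0.03,0]], "grip": -1}}

```text
clock: 31.73
tcp_pos: [0.6661, -0.0353, 0.0196]
orientation: [[0.122, -0.993, 0.0], [-0.993, -0.122, -0.0], [0.0, -0.0, -1.0]]
force: [-0.8, 0.1, -1.0]
finger_gap: 0.996
gripper_force: 0.0
```

Request:
{"api": "drive_tool", "payload": {"deltas": [[0,0,-0.6,0],[0,0,-2,0],[0,0,-4.5,0],[0,0,-7.5,0],[0,0,-11,0],[0,0,-14,0],[2,0.5,-16,0],[5,1.2,-17,0],[8.5,2,-17,0],[12,3,-17,0],[15.5,4,-17,0],[19,5,-17,0]]}}

```text
clock: 32.73
tcp_pos: [0.6391, -0.2314, 0.1905]
orientation: [[0.122, -0.993, 0.001], [-0.993, -0.122, -0.0], [0.0, -0.001, -1.0]]
force: [0.9, -0.7, -0.0]
finger_gap: 1.003
gripper_force: 0.0
```

Request:
{"api": "drive_tool", "payload": {"deltas": [[3,0.5,0,0],[6,1,0,0],[9,1.5,0,0],[12,2,0,0],[15,2.5,0,0],[18,3,0,0],[21,3.5,0,0],[23,4,0,0],[24,4,0,0],[24,4,0,0]]}}

```text
clock: 33.57
tcp_pos: [0.628, -0.4757, 0.189]
orientation: [[0.118, -0.993, -0.001], [-0.993, -0.118, -0.0], [0.0, 0.001, -1.0]]
force: [-1.2, -0.4, 0.5]
finger_gap: 0.999
gripper_force: 0.0
```

Run:
```python
from h import *
S=robot.grab_frame("scene")[:,:,::-1];T=robot.grab_frame("top")[:,:,::-1]
cv2.imwrite("pics/s4.png",S);cv2.imwrite("pics/t4.png",T)
g=cv2.GaussianBlur(cv2.cvtColor(T,cv2.COLOR_BGR2GRAY),(3,3),0)
b=max(blobs(0,295,135,345,192,g<62),key=lambda q:q[0][4]);print("square",onz("top",b[1],.045),b[0])
cv2.imwrite("pics/v4.png",np.hstack([cv2.resize(S[160:340,200:460],(800,554)) ]))
cv2.imwrite("pics/v5.png",cv2.resize(T[100:310,120:420],(800,560)))
```

```text
square [ 0.6636 -0.0347  0.045 ] [ 10   9  30  33 894]
```

View pics/v4.png

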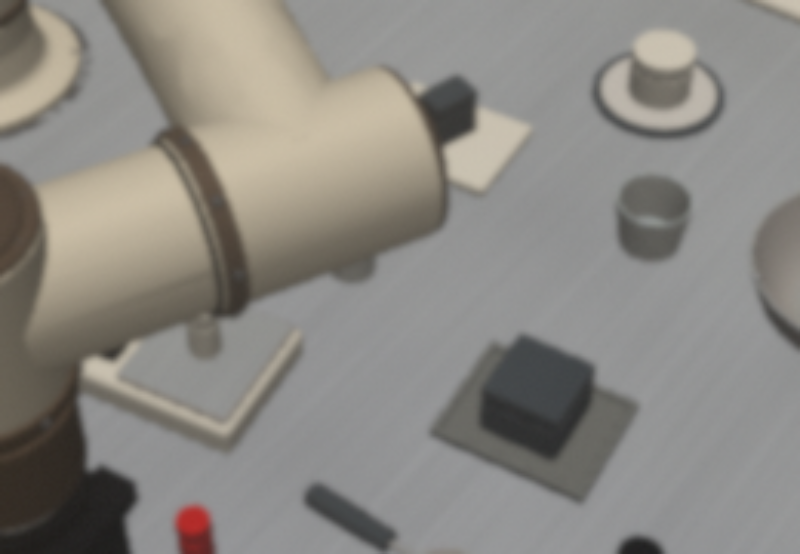

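View pics/v5.png

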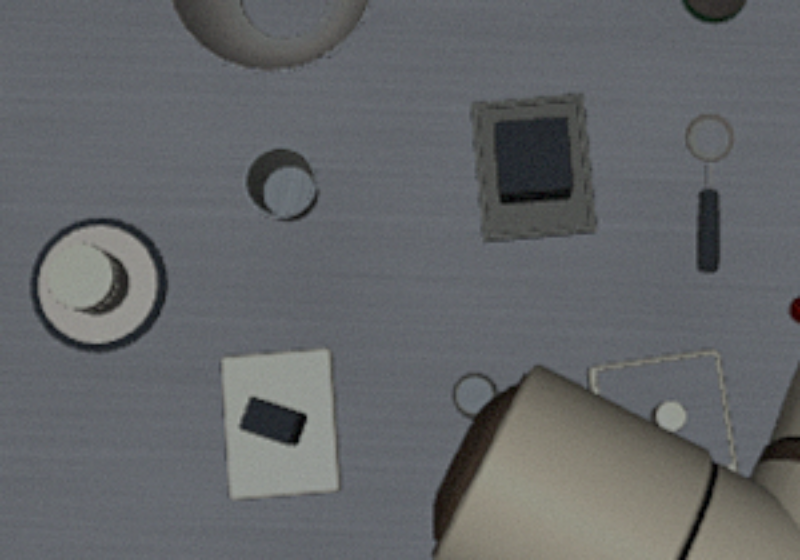

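All four containers are standing on their places, and the cup and shaker have not moved (top view: square tin on the tray, tub on the dish, oblong tin on the board, pot on the platter).

```bash
python3 -c "
from h import *
print('pot',onz('top',(120+670/2.667,100+416/2.667),.09))
print(robot.sign_off())"
```

```text
pot [ 0.4375 -0.1566  0.09  ]
the job is handed in; nothing more can be done
None
```

The job is done and handed in at about 34 s: all four containers stand upright and released within about 2 mm of the measured centres of their places, and the cup and shaker were left alone.

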